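# Draw the brass die out of the pasta press head

### The job

The pasta press is being taken down for washing and its brass die sticks in the head. Take the T-handled extractor from its wooden block, screw it clockwise into the tapped centre of the die until its collar is fully home on the die's face, then draw the die straight up out of the head, keeping it level. Set the die down flat in the middle of the white plate with the extractor still in it and let go there. Work gently and by feel, as forcing the thread spoils it, and leave the ring nut and the spare die where they lie.

Things in the scene. Friction and masses are not known exactly. Their poses are not given: they have to be found in the camera images.
- extractor: steel puller rod, 0.18 kg, upright in its block. Origin under the collar (36 dia x 7), z up the shank, x along the black T-bar (62 long, 12 wide, 16 high, centre 52 above origin). Below: 20 long nosed pilot, 16 dia, with 3 teeth to 24 dia, centred 12 below the collar. Right-hand 3-start quick thread, 30 mm lead: clockwise from above drives it in
- die: brass disc, 58 dia x 24, about 0.36 kg. Origin: centre of upper face, z up. Tapped steel bush in the centre: 26 dia in the grooves, 18 between crests. Bear down with 10 N at most. Thread starts unknown: the teeth first touch with the collar 3 to 13 above the face, 0.1 to 0.5 turn from home (origins meet, 2 play). If it will not turn, a tooth stands on a start: turn back a little, it drops in
- press_head: fixed round steel head of the press, 84 dia, 46 high on a 96 dia flange, open upward. Origin: centre of its underside, on the board; its straight bore (61 dia) holds the die, face 44 above the origin, 2 below the rim. A rubber seal holds the die with about 7 N against drawing and turning; the die leaves the seal after 20 of straight lift, the rim after 26
- plate: loose white plate, 174 dia, 22 high at the rim, flat in the middle (76 dia) 6 above the board. Origin: centre of its underside; the die standing on it has its face 30 above this
- tool_block: fixed wooden block, 66 x 66 x 30 high, with a hole (27 dia, 25 deep) in which the extractor stands, collar on the block, origin 30 above the block's origin (centre of its underside). Lift by 25 to clear it
- ring_nut: steel ring nut of the press, 102 dia x 22, lying behind; origin: centre of its underside; leave it alone
- spare_die: second brass die without thread, 58 dia x 20, lying behind; origin: centre of its upper face; leave it alone

How it is judged:
By the outcome, as a careful person would: the job done as asked, in the order asked, and still so for the second after the job is handed in, with the robot touching nothing.
It also fails if it takes over 67 s, if anything falls off the work surface, if the arm or the gripper's body presses on something with over 40 N, if the wrist force passes 120 N, or if a joint passes its speed limit or range.

### The arm

A 6-joint arm with a two-finger parallel gripper is mounted at the origin on a cart in front of the work surface, level with it; the furniture and walls round the work are solid. World frame = base frame: x ahead of the robot, y to its left, z up, the work surface at z = 0. Lengths are in mm, angles in degrees, forces in N, time in s.
With the tool pointing down it reaches from about 275 to 850 mm from the base axis. Payload 19 kg.
Tool frame: the origin (TCP) lies at the very end of the fingers, on their centre line; the grasp point (between the pads) lies 19 mm behind it; z points along the fingers, y is the line along which they close (so a half turn about z gives the same grasp; the last joint's range is limited). The gripper opens to 85 mm and grips with 20 to 120 N. Pads are 22 mm wide; open, the fingers measure 114 mm over their backs; the gripper's body (76 mm by 85 mm) begins 54 mm behind the grasp point. The pads swing forward as they close: fully open they stand 13 mm farther back than shut.
Start: joints at [-73.281, 8.623, 82.357, -0, 89.026, -7.678], TCP at [237.475, -523.637, 231.267] pointing down, gripper open.
Joint ranges: [-160.23, 160.23], [-39.13, 120.54], [6.94, 153.29], [-79.49, 259.48], [9.18, 160.14], [-161.06, 161.06]. Speed limits (degrees/s): [108.29, 108.29, 127.2, 172.46, 172.46, 172.46].

### API

Orientations are given as a 3x3 rotation matrix whose columns are the frame's x, y, z axes.
In Python, from bench import read_state, snapshot, camera_params, finish_job gives the robot as it stands.
- The arm moves only by the shell command python3 -m crank 'ROWS'. ROWS is JSON, a list of rows, each a list of 3 entries, a list of its own where there are three numbers: the turn, a rotation vector about the tool's x, y, z in units of 6 degrees (1.0 is 6 degrees), then the shift along the tool's x, y, z in units of 40 mm (1.0 is 40 mm), then the gripper's target within -1 to 1 (shut at 1, half-way at 0, fully open at -1). In form: [[[ax, ay, az], [dx, dy, dz], claw], ...]. A call has 1 to 8 rows; each row shifts and turns the commanded pose from where the row before left it, along the tool's axes as they then stand; what a row does not reach is not made up. A row lasts 1/12 s, in which the tool goes at most 41.7 mm and 7.16 degrees, less where a joint would pass 70% of its speed; a pose out of reach is approached as far as the arm can. A call is refused whole if a number of a shift passes 1 or a number of a turn 1, either way. A call with a gripper value outside its range is refused whole. The fingers move at their own pace and stop on an object; the grip force is fixed at half the most. Time passes only in rows, so rows that do not move let the fingers close. It gives the time, the measured TCP pose, the force, the opening and the grip force at its end, in the units of the state.
- read_state(): the state, without advancing time (a new reading comes with each control period).
- snapshot(name): name is "scene" or "top"; returns (picture, depth): 384x512x3 uint8, red, green, blue; 384x512 float32, mm along the optical axis (not along the pixel's ray), 0 where there is no reading.
- camera_params(name): a dict with "camera_matrix" (3x3 intrinsics, pixels), "k1" (the pictures are not rectified: a ray, as slopes to the right and down, at radius r is drawn at 1 + k1 r^2 times it, then the intrinsics apply), "world_from_camera" (4x4, takes a point from camera to world coordinates). Camera axes: x right, y up, looking along -z (the intrinsics and any distortion apply to the point x, -y, -z); pixel columns grow to the right and rows downward; lengths in mm; the calibration is good to about 2 mm. A picture is of the moment at which its call begins. camera_params takes no time and is no camera call.
- finish_job(): hands the job in; it is judged then, once.
The state is a dict: "clock": time; "q": joint angles; "joint_vel": joint speeds; "tau": joint torques, N m; "position": TCP position; "orientation": TCP orientation; "force": force on the tool from outside, world axes, zero at the start; "torque": the same for the moment, N m; "gripper_width": finger opening in mm; "finger_force": force on a finger pad.
Only numpy, scipy, OpenCV 4.12 (cv2) and the standard library are available. Lean on these libraries where they do the work, as an engineer would, in place of code of your own. Each camera call takes 0.05 s, during which the arm holds its last target. There are 200 camera calls.

## Working session

There is one attempt and no reset: what is moved stays moved. The work goes in short steps, Python scripts to look and compute and a shell command to move; the robot and the scene stay as the last step left them, time stands still between calls to the robot, and variables do not carry over. Pictures are saved under pics/ and viewed, at most 10 in all, crops included, and the job is handed in when it is done.

```bash
ls; mkdir -p pics; cat > h.py <<'E'
import numpy as np, cv2
from bench import *
def shot(n,f):
    im,d=snapshot(n); cv2.imwrite('pics/%s.png'%f,im[:,:,::-1]); np.savez('%s.npz'%f,im=im,d=d,**camera_params(n)); return im,d
def pts(f):
    z=np.load(f+'.npz'); K=z['camera_matrix'];k=float(z['k1']);d=z['d']
    v,u=np.mgrid[0:384,0:512].astype(float)
    a=np.array([(u-K[0,2])/K[0,0],(v-K[1,2])/K[1,1]]); s=a.copy()
    for _ in range(10): s=a/(1+k*(s**2).sum(0))
    P=np.stack([s[0]*d,-s[1]*d,-d,np.ones_like(d)],-1)@z['world_from_camera'].T
    return P[...,:3],d
E
python3 - <<'E'
from h import *
for n in('scene','top'):
    shot(n,n+'0'); c=camera_params(n); print(n,c['camera_matrix'],c['k1'],c['world_from_camera'].round(3))
s=read_state(); print({k:np.round(v,3) for k,v in s.items()})
a=cv2.imread('pics/scene0.png');b=cv2.imread('pics/top0.png')
cv2.imwrite('pics/both.png',cv2.resize(np.vstack([a,b]),(800,1200))[:600]); 
E
```

```text
pics
scene [[464.30057147   0.         261.68793218]
 [  0.         464.30057147 188.33519932]
 [  0.           0.           1.        ]] -0.13959211188400403 [[-5.28000e-01  5.86000e-01 -6.15000e-01  1.27573e+02]
 [-8.49000e-01 -3.69000e-01  3.77000e-01  5.17557e+02]
 [-6.00000e-03  7.22000e-01  6.92000e-01  6.94253e+02]
 [ 0.00000e+00  0.00000e+00  0.00000e+00  1.00000e+00]]
top [[478.50596957   0.         255.69601907]
 [  0.         478.50596957 190.76213174]
 [  0.           0.           1.        ]] 0.05844812148004428 [[ 2.020000e-01  9.520000e-01 -2.310000e-01  3.978040e+02]
 [-9.790000e-01  1.960000e-01 -4.900000e-02  1.390670e+02]
 [-1.000000e-03  2.360000e-01  9.720000e-01  1.210285e+03]
 [ 0.000000e+00  0.000000e+00  0.000000e+00  1.000000e+00]]
{'clock': np.float64(0.1), 'q': array([-7.3282e+01,  8.6490e+00,  8.2388e+01, -1.0000e-03,  8.9025e+01,
       -7.6760e+00]), 'joint_vel': array([ 0.07 , -0.015, -0.138, -0.015,  0.143,  0.077]), 'tau': array([ 6.0000e-03, -7.1438e+01, -5.7179e+01, -0.0000e+00,  7.0000e-03,
        0.0000e+00]), 'position': array([ 237.413, -523.471,  230.745]), 'orientation': array([[ 0.911,  0.413, -0.   ],
       [ 0.413, -0.911,  0.001],
       [ 0.   , -0.001, -1.   ]]), 'force': array([-0.452,  0.605,  0.161]), 'torque': array([ 0.013, -0.023, -0.022]), 'finger_force': np.float64(0.0), 'gripper_width': np.float64(85.037)}
```

View pics/scene0.png

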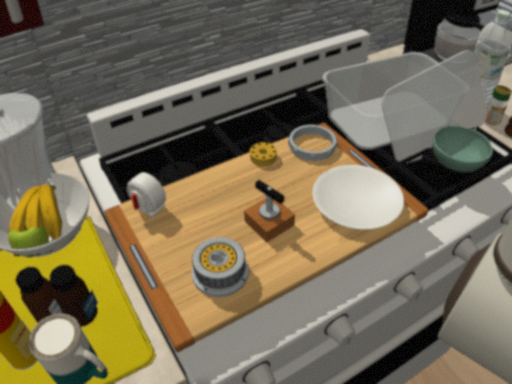

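View pics/top0.png

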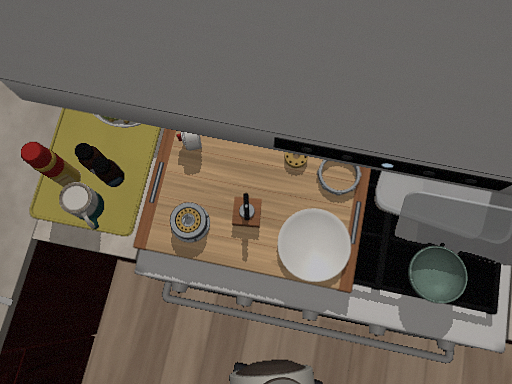

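The scene view shows the head with the die at (220,263), the extractor's T-bar at (268,191) on its block (270,215), the plate at (358,197), the nut at (312,142) and the spare die at (263,153). In the top view these are at (189,220), (246,204), the block at (247,211), and (314,245). Next I'll measure from depth in both views.

```bash
python3 - <<'E'
from h import *
for f,R in(('scene0',dict(head=(220,266,34),ext=(270,205,34),plate=(358,197,52))),('top0',dict(head=(189,222,24),ext=(246,208,22),plate=(314,245,42)))):
    P,d=pts(f); im=np.load(f+'.npz')['im'].astype(int); v,u=np.mgrid[0:384,0:512]; print(f,(d>0).mean())
    for n,(cu,cv,r) in R.items():
        m=(np.hypot(u-cu,v-cv)<r)&(d>0); Q=P[m]; C=im[m]; z=Q[:,2]
        print(n,'zhist',np.histogram(z,bins=np.arange(-6,110,4))[0])
        def rep(t,s):
            q=Q[s]
            if len(q)<4: print('  ',t,len(q));return
            (c,sz,a)=cv2.minAreaRect(q[:,:2].astype(np.float32)); cc,rr=cv2.minEnclosingCircle(q[:,:2].astype(np.float32))
            print('  ',t,len(q),'zmed %.1f'%np.median(q[:,2]),'mean',q.mean(0).round(1),'rect',np.round(c,1),np.round(sz,1),round(a,1),'circ',np.round(cc,1),round(rr,1))
        if n=='head':
            rep('rim',(z>40)&(z<60)); gold=(C[:,0]-C[:,2]>70)&(z>36)&(z<56); rep('gold',gold)
        if n=='ext':
            rep('bar',(z>78)&(C.max(1)<70)); rep('barz',z>75); rep('block',(z>25)&(z<34)); rep('collar',(z>35)&(z<42))
        if n=='plate':
            w=C.min(1)>150; rep('white',w); rep('rim',w&(z>18)); rep('flat',w&(z<9)&(z>3))
E
```

```text
scene0 0.995941162109375
head zhist [   0    0    0    0    0    0    0    0    0    0    0    0    0    0
  476  445   92  349   87   51   72   87   88   91  122  577 1048   21]
   rim 961 zmed 54.0 mean [573.8 324.1  54.2] rect [576.5 328.1] [114.7 142.3] 58.9 circ [577.3 329.3] 72.5
   gold 597 zmed 53.8 mean [592.  317.9  53.8] rect [576.5 328.1] [114.7 142.3] 58.9 circ [577.6 329.5] 72.3
ext zhist [  0   0   0   0   0   0   0   0   0   0   0   0   0   1 949 934  58  73
  69  73  80 105 624  81 142   9  14  11]
   bar 233 zmed 142.1 mean [605.1 209.  140.5] rect [607.9 208.3] [58.6 11. ] 14.6 circ [608.1 207.7] 29.4
   barz 1418 zmed 85.0 mean [604.2 211.1  98.7] rect [610.2 206.8] [68.6 67.8] 6.2 circ [609.6 207.1] 45.5
   block 0
   collar 0
plate zhist [   4  393  180    0    0    0    0   21   70  132   80   51   54   50
 1257 1713 1592  613  676  893  663    3    0    0    0    0    0    0]
   white 4500 zmed 65.6 mean [569.2  29.5  66.1] rect [574.1  23.7] [173.7 198.7] 39.2 circ [575.1  25. ] 99.8
   rim 4500 zmed 65.6 mean [569.2  29.5  66.1] rect [574.1  23.7] [173.7 198
[... 451 characters left out ...]
 0   0   0   0   0  22 310 331  37   8
  10  11   4  90 335 128  60   9   0   0]
   bar 152 zmed 143.3 mean [607.8 206.1 133.2] rect [610.5 205.7] [62.1 35. ] 2.0 circ [610.7 202.3] 32.7
   barz 773 zmed 85.5 mean [610.7 207.   96.2] rect [612.6 207.6] [66.3 65.9] 6.4 circ [612.9 208.4] 45.9
   block 0
   collar 0
plate zhist [  12   35    4    0    0    0    0    0    0    0    1    3    3   50
  526  898 1124  671  626  878  596   65    1    0    0    0    0    0]
   white 4045 zmed 65.8 mean [566.4  33.6  66.3] rect [568.2  34.5] [169.2 170.6] 12.4 circ [568.1  33.7] 87.6
   rim 4045 zmed 65.8 mean [566.4  33.6  66.3] rect [568.2  34.5] [169.2 170.6] 12.4 circ [568.1  33.7] 87.6
   flat 0
```

The board stands at z≈54, not 0. I'll refine with heights measured from there.

```bash
python3 - <<'E'
from h import *
for f,R in(('scene0',dict(head=(220,262,36),ext=(270,205,34),plate=(358,197,54))),('top0',dict(head=(189,221,26),ext=(246,208,22),plate=(314,245,44)))):
    P,d=pts(f); im=np.load(f+'.npz')['im'].astype(int); v,u=np.mgrid[0:384,0:512]; print(f)
    for n,(cu,cv,r) in R.items():
        m=(np.hypot(u-cu,v-cv)<r)&(d>0); Q=P[m]; C=im[m]; z=Q[:,2]
        def rep(t,s):
            q=Q[s]
            if len(q)<4: print('  ',t,len(q));return
            (c,sz,a)=cv2.minAreaRect(q[:,:2].astype(np.float32)); cc,rr=cv2.minEnclosingCircle(q[:,:2].astype(np.float32))
            print('  ',t,len(q),'z %.1f'%np.median(q[:,2]),'mean',q.mean(0).round(1)[:2],'rect',np.round(c,1),np.round(sz,1),round(a,1),'circ',np.round(cc,1),round(rr,1))
        sat=C.max(1)-C.min(1)
        if n=='head':
            t=(z>94)&(z<104);rep('top',t); rep('gold',t&(sat>60)); rep('rim',t&(sat<40)&(z>98)); rep('centre',t&(sat<40)&(np.hypot(*(Q[:,:2]-np.median(Q[t][:,:2],axis=0)).T)<18))
        if n=='ext':
            rep('bar',(z>138)); rep('block',(z>80)&(z<87)); rep('collar',(z>88.5)&(z<94))
        if n=='plate':
            w=C.min(1)>120; rep('rim',w&(z>72)); rep('flat',w&(z<61.5)&(z>57)); rep('white',w)
            q=Q[w&(z>64)&(z<72)]; A=np.c_[2*q[:,:2],np.ones(len(q))]
            # cone-ish fit: z as function of r^2
            q=Q[w]; B=np.c_[q[:,0],q[:,1],np.ones(len(q)),(q[:,:2]**2).sum(1)]; c=np.linalg.lstsq(B,q[:,2],rcond=None)[0]; print('   parab centre',(-c[:2]/2/c[3]).round(1))
E
```

```text
scene0
   top 1646 z 98.7 mean [556.2 337.9] rect [558.  337.3] [84.2 84. ] 25.2 circ [558.4 337.6] 43.2
   gold 527 z 97.9 mean [558.4 337. ] rect [559.8 336.4] [58.  56.2] 13.1 circ [560.2 336.7] 29.9
   rim 805 z 99.9 mean [555.2 338.8] rect [557.6 336.4] [82.6 82.5] 64.3 circ [558.  336.8] 42.3
   centre 120 z 96.8 mean [558.2 336.9] rect [558.2 337.4] [29.1 29.5] 61.4 circ [557.6 337.2] 15.8
   bar 218 z 143.1 mean [608.2 208.1] rect [610.1 207.3] [62.2 13.8] 14.1 circ [610.4 205.8] 31.1
   block 711 z 83.7 mean [603.5 211.9] rect [610.2 206.8] [68.6 67.8] 6.2 circ [609.4 207.3] 45.5
   collar 193 z 90.7 mean [607.4 208.7] rect [608.9 207.7] [36.6 33.9] 52.4 circ [609.9 207.1] 18.7
   rim 1205 z 74.2 mean [569.5  31.5] rect [565.2  34.5] [171.1 174.3] 53.3 circ [566.5  33. ] 89.1
   flat 1600 z 59.6 mean [566.4  32.4] rect [607.3  17.8] [121.3 199.4] 68.2 circ [595.8  -5.2] 103.0
   white 4834 z 64.7 mean [570.1  27.4] rect [609.1   8.7] [187.7 274.1] 67.3 circ [601.6 -12.5] 145.4
   parab centre [ 341.7 -140.1]
top0
   top 910 z 98.7 mean [560.7 337.7] rect [561.7 337.8] [84.7 
[... 257 characters left out ...]
561.4 337.7] rect [561.4 338.1] [31.6 31.4] 11.8 circ [561.5 337.9] 16.4
   bar 138 z 143.9 mean [612.1 207.4] rect [612.  207.4] [61.2 11.9] 14.6 circ [611.3 210.2] 30.6
   block 464 z 84.0 mean [611.  206.8] rect [612.7 207.6] [66.1 65.9] 6.4 circ [612.9 208.4] 45.9
   collar 79 z 91.1 mean [612.4 209.6] rect [607.8 214.4] [54.8 47.7] 2.9 circ [609.5 220.9] 30.8
   rim 1118 z 74.4 mean [567.8  34.4] rect [567.9  35. ] [173.8 171.9] 65.7 circ [568.2  34.5] 87.5
   flat 1113 z 59.6 mean [567.3  34.7] rect [558.3  21.9] [150.1 149.9] 85.9 circ [570.5  22.5] 96.8
   white 4269 z 66.1 mean [568.   33.3] rect [566.9  32.3] [179.  182.5] 88.2 circ [566.4  21.4] 100.7
   parab centre [567.1  33.7]
```

```bash
R='[[0,0,0],[0.76,-0.61,0],-1]'
python3 -m crank '[[[0,0,0],[0.4,-0.3,0],-1],[[0,0,0],[0.76,-0.61,0],-1],[[0,0,0],[0.76,-0.61,0],-1],[[0,0,0],[0.76,-0.61,0],-1],[[0,0,0],[0.76,-0.61,0],-1],[[0,0,0],[0.76,-0.61,0],-1],[[0,0,0],[0.76,-0.61,0],-1],[[0,0,0],[0.76,-0.61,0],-1]]'
python3 -m crank '[[[0,0,0],[0.76,-0.61,0],-1],[[0,0,0],[0.76,-0.61,0],-1],[[0,0,0],[0.76,-0.61,0],-1],[[0,0,0],[0.76,-0.61,0],-1],[[0,0,0],[0.76,-0.61,0],-1],[[0,0,0],[0.76,-0.61,0],-1],[[0,0,0],[0.76,-0.61,0],-1],[[0,0,0],[0.76,-0.61,0],-1]]'
python3 -m crank '[[[0,0,0],[0.76,-0.61,0],-1],[[0,0,0],[0.76,-0.61,0],-1],[[0,0,0],[0.76,-0.61,0],-1],[[0,0,0],[0.76,-0.61,0],-1],[[0,0,-0.5],[0.4,-0.3,0],-1],[[0,0,-1],[0,0,0],-1],[[0,0,-1],[0,0,0],-1],[[0,0,-1],[0,0,0],-1]]'
python3 -m crank '[[[0,0,-1],[0,0,0],-1],[[0,0,-1],[0,0,0],-1],[[0,0,-1],[0,0,0],-1],[[0,0,-1],[0,0,0],-1],[[0,0,-1],[0,0,0],-1],[[0,0,-1],[0,0,0],-1],[[0,0,-1],[0,0,0],-1],[[0,0,-1],[0,0,0],-1]]'
```

```text
clock: 0.77
position: [370.6, -260.8, 231.2]
orientation: [[0.911, 0.413, -0.0], [0.413, -0.911, 0.0], [0.0, -0.0, -1.0]]
force: [0.5, -0.2, 0.4]
gripper_width: 85.5
finger_force: 0.0
clock: 1.43
position: [511.5, 17.7, 231.2]
orientation: [[0.911, 0.413, -0.0], [0.413, -0.911, 0.0], [-0.0, -0.0, -1.0]]
force: [0.4, -1.0, 0.5]
gripper_width: 85.2
finger_force: 0.0
clock: 2.1
position: [591.2, 172.8, 230.6]
orientation: [[0.698, 0.716, -0.001], [0.716, -0.698, -0.0], [-0.001, -0.001, -1.0]]
force: [-0.5, -0.5, 0.8]
gripper_width: 85.3
finger_force: 0.0
clock: 2.77
position: [591.1, 172.2, 230.9]
orientation: [[-0.064, 0.998, -0.001], [0.998, 0.064, -0.0], [0.0, -0.001, -1.0]]
force: [1.2, 0.1, -0.8]
gripper_width: 85.5
finger_force: 0.0
```

```bash
python3 -m crank '[[[0,0,-1],[0,0,0],-1],[[0,0,-1],[0,0,0],-1],[[0,0,-1],[0,0,0],-1],[[0,0,-1],[0,0,0],-1],[[0,0,-1],[0,0,0],-1],[[0,0,-1],[0,0,0],-1],[[0,0,-1],[0,0,0],-1],[[0,0,-1],[0,0,0],-1]]'
python3 -m crank '[[[0,0,-1],[0,0,0],-1],[[0,0,-1],[0,0,0],-1],[[0,0,-1],[0,0,0],-1],[[0,0,-1],[0,0,0],-1],[[0,0,-1],[0,0,0],-1],[[0,0,-1],[0,0,0],-1],[[0,0,-1],[0,0,0],-1],[[0,0,-1],[0,0,0],-1]]'
python3 -m crank '[[[0,0,-0.8],[0,0,0],-1],[[0,0,0],[0,0,0],-1]]'
python3 - <<'E'
from h import *
s=read_state();print(s['q'])
R=np.array(s['orientation']);print((R.T@(np.array([611,207.3,117])-s['position'])/40).round(3), np.degrees(np.arctan2(R[1,0],R[0,0])))
E
```

```text
clock: 3.43
position: [591.1, 172.2, 230.9]
orientation: [[-0.785, 0.62, -0.001], [0.62, 0.785, 0.0], [0.001, -0.0, -1.0]]
force: [0.2, -0.6, 0.1]
gripper_width: 85.3
finger_force: 0.0
clock: 4.1
position: [591.1, 172.2, 230.9]
orientation: [[-0.986, -0.168, -0.001], [-0.168, 0.986, -0.0], [0.001, 0.0, -1.0]]
force: [-0.8, 0.6, -0.3]
gripper_width: 85.5
finger_force: 0.0
clock: 4.27
position: [591.1, 172.2, 231.0]
orientation: [[-0.968, -0.249, -0.001], [-0.249, 0.968, -0.0], [0.001, 0.0, -1.0]]
force: [0.0, 0.4, -0.9]
gripper_width: 85.2
finger_force: 0.0
[ 9.07259305e+00  1.35244002e+01  7.65870967e+01  4.77009688e-03
  8.99245936e+01 -9.53746232e+01]
[-0.702  0.726  2.849] -165.5527889724872
```

```bash
python3 -m crank '[[[0,0,0],[-0.35,0.36,0],-1],[[0,0,0],[-0.35,0.366,0],-1],[[0,0,0],[0,0,0.5],-1],[[0,0,0],[0,0,0.9],-1],[[0,0,0],[0,0,0.9],-1],[[0,0,0],[0,0,0.4],-1],[[0,0,0],[0,0,0.15],-1],[[0,0,0],[0,0,0],-1]]'
python3 - <<'E'
from h import *
a,_=shot('scene','s1');b,_=shot('top','t1')
A=cv2.resize(a[130:250,200:340],None,fx=4,fy=4,interpolation=3);B=cv2.resize(b[150:270,200:260],None,fx=4,fy=4,interpolation=3)
cv2.imwrite('pics/c1.png',np.hstack([A,B])[:,:,::-1])
E
```

```text
clock: 4.93
position: [610.7, 207.1, 116.0]
orientation: [[-0.97, -0.243, -0.002], [-0.243, 0.97, -0.0], [0.002, 0.0, -1.0]]
force: [-0.4, 0.1, 1.1]
gripper_width: 85.4
finger_force: 0.0
```

View pics/c1.png

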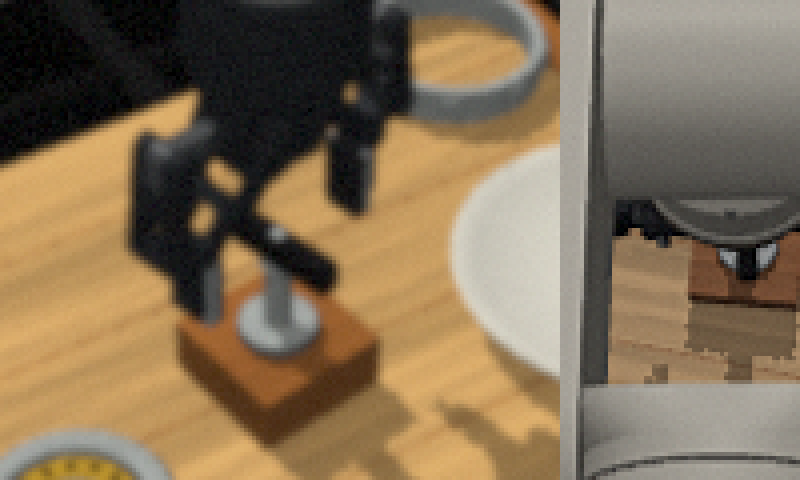

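The fingers stand on either side of the bar, with its centre at crop (275,235) between the pads at (200,290) and (350,180). I'll close now.

```bash
python3 -m crank '[[[0,0,0],[0,0,0],0],[[0,0,0],[0,0,0],0.5],[[0,0,0],[0,0,0],1],[[0,0,0],[0,0,0],1],[[0,0,0],[0,0,0],1],[[0,0,0],[0,0,0],1],[[0,0,0],[0,0,0],1],[[0,0,0],[0,0,0],1]]'
python3 -c "
from h import *
s=read_state();print(s['force'],s['torque'])"
```

```text
clock: 5.7
position: [611.3, 207.2, 117.5]
orientation: [[-0.969, -0.245, 0.0], [-0.245, 0.969, 0.0], [-0.0, 0.0, -1.0]]
force: [-0.8, -1.0, 1.1]
gripper_width: 10.8
finger_force: 63.1
[-0.80143885 -0.95659033  1.1297078 ] [-0.02362455 -0.00149241  0.02532283]
```

```bash
python3 -m crank '[[[0,0,0],[0,0,-0.1],1],[[0,0,0],[0,0,-0.15],1],[[0,0,0],[0,0,-0.2],1],[[0,0,0],[0,0,-0.2],1],[[0,0,0],[0,0,-0.2],1],[[0,0,0],[0,0,-0.2],1],[[0,0,0],[0,0,-0.2],1],[[0,0,0],[0,0,0],1]]'
python3 - <<'E'
from h import *
s=read_state();print(s['force'],s['torque'])
R=np.array(s['orientation']);print((R.T@(np.array([560.0,337.2,167])-s['position'])/40).round(3), s['q'].round(1) if hasattr(s['q'],'round') else s['q'])
E
```

```text
clock: 6.37
position: [611.9, 207.4, 169.6]
orientation: [[-0.969, -0.245, 0.003], [-0.245, 0.969, 0.001], [-0.003, -0.0, -1.0]]
force: [0.6, 0.3, -1.6]
gripper_width: 11.0
finger_force: 62.8
[ 0.58439397  0.30031951 -1.56040192] [ 0.04432012 -0.04919713  0.03460846]
[0.461 3.464 0.063] [ 11.9  18.4  77.5   0.   83.9 -92.3]
```

```bash
python3 -m crank '[[[0,0,0],[0.06,0.4,0],1],[[0,0,0],[0.08,0.66,0],1],[[0,0,0],[0.08,0.7,0],1],[[0,0,0],[0.08,0.7,0],1],[[0,0,0],[0.08,0.6,0],1],[[0,0,0],[0.08,0.4,0],1],[[0,0,0],[0,0,0],1],[[0,0,0],[0,0,0],1]]'
python3 - <<'E'
from h import *
s=read_state();print(s['force'],s['torque'],s['q'])
a,_=shot('scene','s2');b,_=shot('top','t2')
A=cv2.resize(a[180:300,150:290],None,fx=4,fy=4,interpolation=3);B=cv2.resize(b[165:285,160:220],None,fx=4,fy=4,interpolation=3)
cv2.imwrite('pics/c2.png',np.hstack([A,B])[:,:,::-1])
E
```

```text
clock: 7.03
position: [558.7, 337.8, 166.9]
orientation: [[-0.969, -0.247, -0.001], [-0.247, 0.969, -0.0], [0.001, -0.0, -1.0]]
force: [0.2, 0.6, -1.0]
gripper_width: 10.6
finger_force: 62.8
[ 0.22456939  0.64554083 -1.03127041] [-0.06278627  0.0246754  -0.03051449] [ 2.44030452e+01  1.94438875e+01  7.64627922e+01  4.60135215e-03
  8.41303702e+01 -7.98925677e+01]
```

View pics/c2.png

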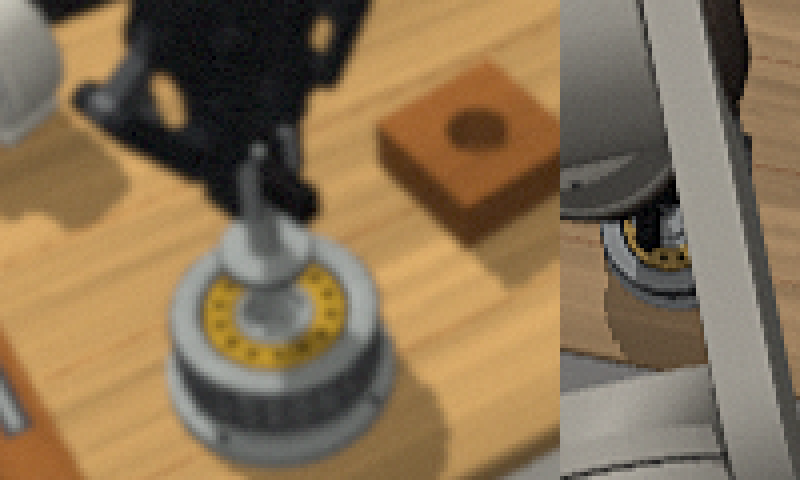

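```bash
cat > col.py <<'E'
from h import *
import sys
from scipy.optimize import least_squares
def go(f,z0,zh=96):
    s=read_state();p=np.array(s['position']);P,d=pts(f);im=np.load(f+'.npz')['im'].astype(int)
    Q=P.reshape(-1,3);n=np.hypot(*(Q[:,:2]-p[:2]).T)
    m=(n<24)&(abs(Q[:,2]-z0)<12); q=Q[m]
    print('tcp',p.round(1),np.histogram(q[:,2],bins=np.arange(z0-12,z0+13,2)))
    t=q[abs(q[:,2]-z0)<2.5]; c,r=cv2.minEnclosingCircle(t[:,:2].astype(np.float32)); print('top disc',len(t),np.round(c,1),round(r,1),t[:,2].mean().round(1))
    t=q[(q[:,2]<z0+1)&(q[:,2]>z0-7)]; print('all', cv2.minEnclosingCircle(t[:,:2].astype(np.float32)))
go(sys.argv[1],float(sys.argv[2]))
E
python3 col.py s2 140; python3 col.py s1 91
```

```text
tcp [559.5 336.6 167.1] (array([  0,   0,   5,  17,  23, 103, 130,  22,   7,   5,   8,   8]), array([128., 130., 132., 134., 136., 138., 140., 142., 144., 146., 148.,
       150., 152.]))
top disc 251 [556.9 338.8] 19.0 140.2
all ((556.7833251953125, 338.8032531738281), 19.05757713317871)
tcp [559.5 336.6 167.1] (array([  4,   7,   9,  12,   6,  12,  19,  32, 131, 229,  48,   0]), array([ 79.,  81.,  83.,  85.,  87.,  89.,  91.,  93.,  95.,  97.,  99.,
       101., 103.]))
top disc 42 [563.4 334. ] 14.0 91.5
all ((562.1199951171875, 335.4866027832031), 11.836315155029297)
```

```bash
cat > rel.py <<'E'
from h import *
import sys
from scipy.optimize import minimize
# fixed-radius disc fit: maximise points inside minus outside
def disc(q,c0,r):
    def f(c):
        e=(np.hypot(*(q-c).T)-r); return np.clip(e,-0,6).sum()
    g=[(f(np.array(c0)+[dx,dy]),dx,dy) for dx in np.arange(-6,6.1,.5) for dy in np.arange(-6,6.1,.5)]
    m=min(g)[0]; k=[x for x in g if x[0]<m+3]; return np.array(c0)+np.mean([x[1:] for x in k],axis=0)
def go(zc,N=6,pre='m'):
    C=[];H=[];T=[]
    for i in range(N):
        shot('scene',pre); P,_=pts(pre); Q=P.reshape(-1,3); T.append(read_state()['position'])
        p=np.array(T[-1]); n=np.hypot(*(Q[:,:2]-p[:2]).T)
        q=Q[(n<26)&(abs(Q[:,2]-zc)<2.2)][:,:2]; C.append(disc(q,p[:2],18))
        q=Q[(n<50)&(abs(Q[:,2]-100)<1.5)][:,:2]; H.append(disc(q,[558,337],42))
    C,H,T=map(np.array,(C,H,T))
    print('collar',C.mean(0).round(1),C.std(0).round(2),'head',H.mean(0).round(1),H.std(0).round(2),'tcp',T.mean(0).round(1),T.std(0).round(2))
if __name__=='__main__': go(float(sys.argv[1]))
E
python3 rel.py 140.5
```

```text
collar [557.4 337.3] [0.17 0.15] head [557.6 337.2] [0.17 0.19] tcp [559.8 336.3 167.3] [0.05 0.08 0.06]
```

The collar and head are concentric to within 0.2 mm in the same view. I'll lower gently, with a force guard between calls.

```bash
cat > chk.py <<'E'
from h import *
import sys
s=read_state();f=np.array(s['force']);t=np.array(s['torque']);R=np.array(s['orientation'])
print('  >> z %.1f xy %s yaw %.1f F %s T %s j6 %.0f w %.1f'%(s['position'][2],np.round(s['position'][:2],1),np.degrees(np.arctan2(R[1,0],R[0,0])),f.round(1),t.round(2),s['q'][5],s['gripper_width']))
sys.exit(f[2]>float(sys.argv[1]) or np.hypot(*f[:2])>float(sys.argv[2]))
E
C="python3 -m crank"; K="python3 chk.py 5 6"
python3 -m crank '[[[0,0,0],[0,0,0.1],1],[[0,0,0],[0,0,0.1],1],[[0,0,0],[0,0,0.1],1],[[0,0,0],[0,0,0.05],1],[[0,0,0],[0,0,0],1]]'>/dev/null; $K &&
python3 -m crank '[[[0,0,0],[0,0,0.02],1],[[0,0,0],[0,0,0.02],1],[[0,0,0],[0,0,0.02],1],[[0,0,0],[0,0,0.02],1]]'>/dev/null && $K &&
python3 -m crank '[[[0,0,0],[0,0,0.02],1],[[0,0,0],[0,0,0.02],1],[[0,0,0],[0,0,0.02],1],[[0,0,0],[0,0,0.02],1]]'>/dev/null && $K &&
python3 -m crank '[[[0,0,0],[0,0,0.02],1],[[0,0,0],[0,0,0.02],1],[[0,0,0],[0,0,0.02],1],[[0,0,0],[0,0,0.02],1]]'>/dev/null && $K
```

```text
>> z 152.5 xy [559.2 336.8] yaw -165.8 F [-0.5  0.2 -1.5] T [0.01 0.02 0.  ] j6 -80 w 11.1False
```

```bash
sed -i 's/sys.exit(\(.*\))$/sys.exit(int(bool(\1)))/' chk.py; K="python3 chk.py 4 6"
python3 -m crank '[[[0,0,0],[0,0,0.02],1],[[0,0,0],[0,0,0.02],1],[[0,0,0],[0,0,0.02],1],[[0,0,0],[0,0,0.02],1]]'>/dev/null && $K &&
python3 -m crank '[[[0,0,0],[0,0,0.02],1],[[0,0,0],[0,0,0.02],1],[[0,0,0],[0,0,0.02],1],[[0,0,0],[0,0,0.02],1]]'>/dev/null && $K &&
python3 -m crank '[[[0,0,0],[0,0,0.02],1],[[0,0,0],[0,0,0.02],1],[[0,0,0],[0,0,0.02],1]]'>/dev/null && $K &&
python3 -m crank '[[[0,0,0],[0,0,0.02],1],[[0,0,0],[0,0,0.02],1]]'>/dev/null && $K &&
python3 -m crank '[[[0,0,0],[0,0,0.02],1],[[0,0,0],[0,0,0.02],1]]'>/dev/null && $K &&
python3 -m crank '[[[0,0,0],[0,0,0.02],1],[[0,0,0],[0,0,0.02],1]]'>/dev/null && $K &&
python3 -m crank '[[[0,0,0],[0,0,0.02],1],[[0,0,0],[0,0,0.02],1]]'>/dev/null && $K
```

```text
>> z 150.2 xy [559.5 336.9] yaw -165.8 F [ 0.2  1.  -1.3] T [ 0.03 -0.   -0.03] j6 -80 w 11.1
  >> z 146.9 xy [559.5 336.9] yaw -165.8 F [ 0.6 -0.  -2.2] T [-0.1   0.01 -0.04] j6 -80 w 10.8
  >> z 144.8 xy [559.6 337. ] yaw -165.8 F [-1.   0.3  6.4] T [-0.1   0.16  0.02] j6 -80 w 11.1
```

```bash
K="python3 chk.py 6 8"
python3 -m crank '[[[0,0,0],[0,0,-0.01],1],[[0,0,0],[0,0,0],1]]'>/dev/null; $K &&
python3 -m crank '[[[0,0,0.5],[0,0,0.006],1],[[0,0,0.5],[0,0,0.006],1]]'>/dev/null && $K &&
python3 -m crank '[[[0,0,0.5],[0,0,0.006],1],[[0,0,0.5],[0,0,0.006],1]]'>/dev/null && $K &&
python3 -m crank '[[[0,0,0.5],[0,0,0.006],1],[[0,0,0.5],[0,0,0.006],1]]'>/dev/null && $K &&
python3 -m crank '[[[0,0,0.5],[0,0,0.006],1],[[0,0,0.5],[0,0,0.006],1]]'>/dev/null && $K
```

```text
>> z 145.1 xy [559.5 336.9] yaw -165.8 F [ 0.1  0.  -0.3] T [0.   0.03 0.02] j6 -80 w 10.8
  >> z 144.7 xy [559.6 336.9] yaw -171.9 F [-0.7 -0.8  2.2] T [-0.02  0.1  -0.01] j6 -74 w 10.7
  >> z 144.4 xy [559.6 337. ] yaw -177.9 F [-0.9 -0.2  3.4] T [-0.05  0.13  0.08] j6 -68 w 10.6
  >> z 143.9 xy [559.6 337. ] yaw 176.0 F [-1.1 -0.8  4.4] T [-0.06  0.1  -0.04] j6 -62 w 10.8
  >> z 143.5 xy [559.7 337. ] yaw 170.0 F [0.4 0.3 3.9] T [-0.    0.06  0.  ] j6 -56 w 10.8
```

```bash
K="python3 chk.py 6 8"
python3 -m crank '[[[0,0,0.5],[0,0,0.006],1],[[0,0,0.5],[0,0,0.006],1]]'>/dev/null ; $K &&
python3 -m crank '[[[0,0,0.5],[0,0,0.006],1],[[0,0,0.5],[0,0,0.006],1]]'>/dev/null && $K &&
python3 -m crank '[[[0,0,0.5],[0,0,0.006],1],[[0,0,0.5],[0,0,0.006],1]]'>/dev/null && $K &&
python3 -m crank '[[[0,0,0.5],[0,0,0.006],1],[[0,0,0.5],[0,0,0.006],1],[[0,0,0.5],[0,0,0.006],1],[[0,0,0.5],[0,0,0.006],1]]'>/dev/null && $K &&
python3 -m crank '[[[0,0,0.5],[0,0,0.006],1],[[0,0,0.5],[0,0,0.006],1],[[0,0,0.5],[0,0,0.006],1],[[0,0,0.5],[0,0,0.006],1]]'>/dev/null && $K
```

```text
>> z 143.1 xy [559.7 337. ] yaw 164.0 F [ 0.7 -0.2  3.9] T [0.   0.12 0.01] j6 -50 w 10.7
  >> z 142.6 xy [559.7 337. ] yaw 158.0 F [-0.8  0.1  3. ] T [ 0.02  0.02 -0.04] j6 -44 w 11.2
  >> z 142.1 xy [559.7 337. ] yaw 152.0 F [-1.   0.4  4.3] T [-0.01  0.08  0.03] j6 -38 w 10.9
  >> z 141.1 xy [559.7 337. ] yaw 140.0 F [ 0.3 -0.5  3.9] T [-0.02  0.11  0.01] j6 -26 w 10.9
  >> z 140.2 xy [559.7 337. ] yaw 128.1 F [ 0.3 -0.4  5.2] T [-0.05  0.13  0.03] j6 -14 w 10.8
```

```bash
K="python3 chk.py 6.5 8"
python3 -m crank '[[[0,0,0.5],[0,0,0.006],1],[[0,0,0.5],[0,0,0.006],1],[[0,0,0.5],[0,0,0.006],1],[[0,0,0.5],[0,0,0.006],1]]'>/dev/null ; $K &&
python3 -m crank '[[[0,0,0.5],[0,0,0.006],1],[[0,0,0.5],[0,0,0.006],1],[[0,0,0.5],[0,0,0.006],1],[[0,0,0.5],[0,0,0.006],1]]'>/dev/null && $K &&
python3 -m crank '[[[0,0,0.5],[0,0,0.006],1],[[0,0,0.5],[0,0,0.006],1],[[0,0,0.5],[0,0,0.006],1],[[0,0,0.5],[0,0,0.006],1]]'>/dev/null && $K &&
python3 -m crank '[[[0,0,0.5],[0,0,0.006],1],[[0,0,0.5],[0,0,0.006],1],[[0,0,0.5],[0,0,0.006],1],[[0,0,0.5],[0,0,0.006],1]]'>/dev/null && $K &&
python3 -m crank '[[[0,0,0.5],[0,0,0.006],1],[[0,0,0.5],[0,0,0.006],1],[[0,0,0.5],[0,0,0.006],1],[[0,0,0.5],[0,0,0.006],1]]'>/dev/null && $K
```

```text
>> z 139.2 xy [559.7 336.9] yaw 116.1 F [-0.9 -1.4  3.9] T [-0.1   0.16  0.01] j6 -2 w 11.1
  >> z 138.2 xy [559.6 336.9] yaw 104.0 F [-1.3 -2.2  3.8] T [-0.24  0.23 -0.  ] j6 10 w 10.5
  >> z 137.3 xy [559.6 336.8] yaw 92.0 F [-1.8 -2.2  3.8] T [-0.35  0.27 -0.01] j6 22 w 11.0
  >> z 136.3 xy [559.6 336.8] yaw 80.0 F [-0.7 -1.9  4.3] T [-0.42  0.3   0.07] j6 34 w 11.0
  >> z 135.3 xy [559.5 336.8] yaw 68.0 F [-2.3 -1.8  4.8] T [-0.44  0.43 -0.  ] j6 46 w 11.0
```

```bash
K="python3 chk.py 7 8"
python3 -m crank '[[[0,0,0.5],[0,0,0.006],1],[[0,0,0.5],[0,0,0.006],1],[[0,0,0.5],[0,0,0.006],1],[[0,0,0.5],[0,0,0.006],1]]'>/dev/null ; $K &&
python3 -m crank '[[[0,0,0.5],[0,0,0.006],1],[[0,0,0.5],[0,0,0.006],1]]'>/dev/null && $K &&
python3 -m crank '[[[0,0,0.5],[0,0,0.006],1],[[0,0,0.5],[0,0,0.006],1]]'>/dev/null && $K &&
python3 -m crank '[[[0,0,0.5],[0,0,0.006],1],[[0,0,0.5],[0,0,0.006],1]]'>/dev/null && $K &&
python3 -m crank '[[[0,0,0.5],[0,0,0.006],1],[[0,0,0.5],[0,0,0.006],1]]'>/dev/null && $K &&
python3 -m crank '[[[0,0,0.5],[0,0,0.006],1],[[0,0,0.5],[0,0,0.006],1]]'>/dev/null && $K
```

```text
>> z 134.4 xy [559.5 336.8] yaw 56.0 F [-3.6 -1.8  4.4] T [-0.48  0.54  0.  ] j6 58 w 10.9
  >> z 133.8 xy [559.4 336.8] yaw 50.0 F [-2.3 -2.3  4.8] T [-0.46  0.57  0.01] j6 64 w 10.5
  >> z 133.4 xy [559.4 336.8] yaw 44.0 F [-3.8 -1.6  5.9] T [-0.45  0.56  0.01] j6 70 w 11.0
  >> z 132.9 xy [559.4 336.8] yaw 38.1 F [-3.7 -2.4  4.3] T [-0.43  0.64  0.02] j6 76 w 10.9
  >> z 132.4 xy [559.3 336.8] yaw 32.0 F [-3.6 -2.   5. ] T [-0.36  0.67  0.05] j6 82 w 11.0
  >> z 131.8 xy [559.3 336.8] yaw 26.1 F [-3.6 -1.9  4.2] T [-0.31  0.65  0.03] j6 88 w 10.9
```

```bash
K="python3 chk.py 7 8"
python3 -m crank '[[[0,0,0.5],[-0.004,0,0.006],1],[[0,0,0.5],[-0.004,0,0.006],1]]'>/dev/null ; $K &&
python3 -m crank '[[[0,0,0.5],[0,0,0.006],1],[[0,0,0.5],[0,0,0.006],1]]'>/dev/null && $K &&
python3 -m crank '[[[0,0,0.5],[0,0,0.006],1],[[0,0,0.5],[0,0,0.006],1]]'>/dev/null && $K &&
python3 -m crank '[[[0,0,0.5],[0,0,0.006],1],[[0,0,0.5],[0,0,0.006],1]]'>/dev/null && $K
python3 - <<'E'
from h import *
a,_=shot('scene','s3')
cv2.imwrite('pics/c3.png',cv2.resize(a[200:310,160:280],None,fx=5,fy=5,interpolation=3)[:,:,::-1])
E
```

```text
>> z 131.4 xy [559.1 336.8] yaw 20.0 F [-2.6 -1.2  4. ] T [-0.22  0.33  0.01] j6 94 w 10.9
  >> z 131.2 xy [559.2 336.9] yaw 14.1 F [-2.9 -0.   7.5] T [-0.23  0.58  0.14] j6 100 w 10.8
```

View pics/c3.png

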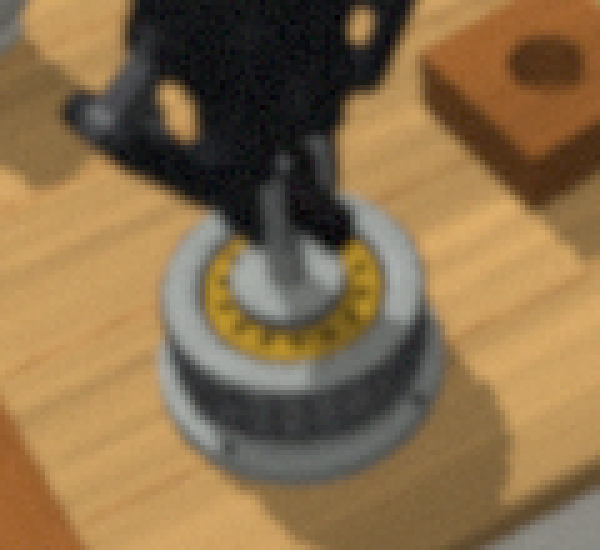

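The collar (crop (290,280)) sits on the die face, with force and torque rising at z 131.2, so it is home. I'll turn a little more without pressing to take up the play.

```bash
K="python3 chk.py 8 8"
python3 -m crank '[[[0,0,0.5],[0,0,0],1],[[0,0,0.5],[0,0,-0.004],1]]'>/dev/null ; $K &&
python3 -m crank '[[[0,0,0.5],[0,0,0],1],[[0,0,0.5],[0,0,0],1]]'>/dev/null && $K
```

```text
>> z 131.2 xy [559.2 336.9] yaw 8.1 F [-2.4 -1.1  3.6] T [-0.19  0.36  0.04] j6 106 w 11.1
  >> z 131.2 xy [559.2 336.8] yaw 2.1 F [-2.4 -0.8  4.3] T [-0.15  0.53  0.2 ] j6 112 w 11.0
```

```bash
K="python3 chk.py 8 8"
python3 -m crank '[[[0,0,0.5],[0,0,0],1],[[0,0,0.5],[0,0,0],1]]'>/dev/null ; $K &&
python3 -m crank '[[[0,0,0.4],[0,0,0],1],[[0,0,0],[0,0,0],1]]'>/dev/null ; $K
python3 - <<'E'
from h import *
import rel; rel.go(105-0.5,4,'m2')
E
```

```text
>> z 131.2 xy [559.3 336.9] yaw -3.9 F [ 0.5 -0.3  3.2] T [-0.01  0.02  0.32] j6 118 w 10.8
  >> z 131.2 xy [559.4 336.9] yaw -6.3 F [-0.9 -0.2  4.4] T [-0.09 -0.04  0.11] j6 121 w 10.9
collar [559.3 338.4] [0.12 0.08] head [557.7 337.2] [0.23 0.06] tcp [559.4 336.8 131.2] [0.01 0.02 0.01]
```

```bash
K="python3 chk.py 8 8"
python3 -m crank '[[[0,0,0],[0,0,-0.02],1],[[0,0,0],[0,0,-0.02],1],[[0,0,0],[0,0,-0.02],1],[[0,0,0],[0,0,-0.02],1]]'>/dev/null; $K &&
python3 -m crank '[[[0,0,0],[0,0,-0.03],1],[[0,0,0],[0,0,-0.03],1],[[0,0,0],[0,0,-0.03],1],[[0,0,0],[0,0,-0.03],1]]'>/dev/null; $K &&
python3 -m crank '[[[0,0,0],[0,0,-0.03],1],[[0,0,0],[0,0,-0.03],1],[[0,0,0],[0,0,-0.03],1],[[0,0,0],[0,0,-0.03],1]]'>/dev/null; $K &&
python3 -m crank '[[[0,0,0],[0,0,-0.03],1],[[0,0,0],[0,0,-0.03],1],[[0,0,0],[0,0,-0.03],1],[[0,0,0],[0,0,-0.03],1]]'>/dev/null; $K &&
python3 -m crank '[[[0,0,0],[0,0,-0.03],1],[[0,0,0],[0,0,-0.03],1],[[0,0,0],[0,0,-0.03],1],[[0,0,0],[0,0,-0.03],1],[[0,0,0],[0,0,-0.03],1],[[0,0,0],[0,0,-0.03],1]]'>/dev/null; $K &&
python3 -m crank '[[[0,0,0],[0,0,-0.03],1],[[0,0,0],[0,0,-0.03],1],[[0,0,0],[0,0,-0.03],1],[[0,0,0],[0,0,-0.03],1],[[0,0,0],[0,0,-0.03],1],[[0,0,0],[0,0,-0.03],1]]'>/dev/null; $K
```

```text
>> z 132.8 xy [558.6 336.5] yaw -6.2 F [  0.4   0.1 -12.5] T [ 0.05 -0.1  -0.03] j6 120 w 10.9
  >> z 138.6 xy [559.  336.7] yaw -6.2 F [ -0.7   0.5 -11.6] T [-0.03  0.05  0.  ] j6 120 w 11.4
  >> z 143.6 xy [559.2 336.8] yaw -6.2 F [ -0.8  -0.5 -11.4] T [-0.07  0.12  0.01] j6 121 w 11.0
  >> z 148.4 xy [559.2 336.8] yaw -6.2 F [  0.2  -1.  -13.1] T [-0.04  0.09 -0.02] j6 121 w 11.0
  >> z 156.1 xy [559.4 336.9] yaw -6.2 F [-0.3  0.6 -6.4] T [-0.04  0.06 -0.04] j6 121 w 10.8
  >> z 162.8 xy [559.2 336.8] yaw -6.2 F [-0.3  0.5 -5.4] T [-0.03 -0.01  0.01] j6 121 w 10.7
```

```bash
python3 -m crank '[[[0,0,0],[0,0,-0.15],1],[[0,0,0],[0,0,-0.2],1],[[0,0,0],[0.03,0.2,-0.1],1],[[0,0,0],[0.05,0.4,0],1],[[0,0,0],[0.08,0.6,0],1],[[0,0,0],[0.1,0.7,0],1],[[0,0,0],[0.1,0.7,0],1],[[0,0,0],[0.1,0.7,0],1]]' >/dev/null
python3 -m crank '[[[0,0,0],[0.1,0.7,0],1],[[0,0,0],[0.1,0.7,0],1],[[0,0,0],[0.1,0.7,0],1],[[0,0,0],[0.1,0.7,0],1],[[0,0,0],[0.09,0.6,0],1],[[0,0,0],[0.06,0.4,0],1],[[0,0,0],[0.03,0.2,0],1],[[0,0,0],[0,0,0],1]]' >/dev/null
python3 -m crank '[[[0,0,0],[0,0,0],1],[[0,0,0],[0,0,0],1]]'>/dev/null; python3 chk.py 9 9
python3 - <<'E'
from h import *
s=read_state();R=np.array(s['orientation']);print((R.T@(np.array([567.7,34.2,117.5])-s['position'])/40).round(3))
a,_=shot('scene','s4')
cv2.imwrite('pics/c4.png',cv2.resize(a[80:250,260:440],None,fx=3.3,fy=3.3,interpolation=3)[:,:,::-1])
P,_=pts('s4');Q=P[...].reshape(-1,3);p=np.array(s['position'])
C=np.load('s4.npz')['im'].reshape(-1,3).astype(int)
m=(np.hypot(*(Q[:,:2]-p[:2]).T)<34)&(Q[:,2]>p[2]-50)&(Q[:,2]<p[2]-20)&(C[:,0]-C[:,2]>60);q=Q[m]
c=np.linalg.lstsq(np.c_[q[:,:2]-p[:2],np.ones(len(q))],q[:,2],rcond=None)[0];print(len(q),q[:,2].mean()-p[2],c,np.histogram(q[:,2]-p[2],8))
E
```

```text
>> z 180.8 xy [568.8  42.4] yaw -6.2 F [ 0.6 -0.3 -5.2] T [0.04 0.02 0.09] j6 93 w 10.9
[-0.006  0.208  1.582]
429 -37.34285255063128 [ 1.18868866e-01 -1.47718988e-01  1.46315969e+02] (array([ 34,  30,  28,  29,  28,  36, 167,  77]), array([-49.99574614, -47.54212196, -45.08849778, -42.63487359,
       -40.18124941, -37.72762522, -35.27400104, -32.82037685,
       -30.36675267]))
```

View pics/c4.png

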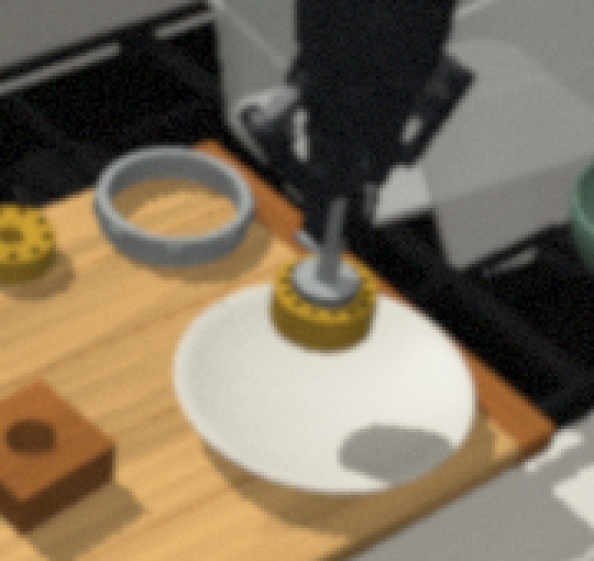

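The die hangs level below the collar (crop (325,300)) over the plate, whose centre is at (325,390) and lower. I'll lower it with the guard.

```bash
K="python3 chk.py -2.5 6"
python3 -m crank '[[[0,0,0],[0,0.1,0.1],1],[[0,0,0],[0,0.1,0.25],1],[[0,0,0],[0,0.01,0.3],1],[[0,0,0],[0,0,0.3],1],[[0,0,0],[0,0,0.25],1],[[0,0,0],[0,0,0.15],1],[[0,0,0],[0,0,0.05],1],[[0,0,0],[0,0,0],1]]' >/dev/null; $K &&
python3 -m crank '[[[0,0,0],[0,0,0.02],1],[[0,0,0],[0,0,0.02],1],[[0,0,0],[0,0,0.02],1],[[0,0,0],[0,0,0],1]]'>/dev/null; $K &&
python3 -m crank '[[[0,0,0],[0,0,0.02],1],[[0,0,0],[0,0,0.02],1],[[0,0,0],[0,0,0],1]]'>/dev/null; $K && 
python3 -m crank '[[[0,0,0],[0,0,0.02],1],[[0,0,0],[0,0,0],1]]'>/dev/null; $K && 
python3 -m crank '[[[0,0,0],[0,0,0.02],1],[[0,0,0],[0,0,0],1]]'>/dev/null; $K && 
python3 -m crank '[[[0,0,0],[0,0,0.02],1],[[0,0,0],[0,0,0],1]]'>/dev/null; $K && 
python3 -m crank '[[[0,0,0],[0,0,0.02],1],[[0,0,0],[0,0,0],1]]'>/dev/null; $K
```

```text
>> z 124.0 xy [567.9  33.7] yaw -6.2 F [ 0.6 -0.7 -4.9] T [-0.01 -0.03 -0.  ] j6 92 w 11.1
  >> z 122.4 xy [568.2  33.7] yaw -6.2 F [ 0.   0.5 -5.5] T [ 0.    0.01 -0.  ] j6 92 w 11.2
  >> z 120.6 xy [568.   33.6] yaw -6.2 F [-0.2 -0.8 -5.4] T [-0.02 -0.01  0.01] j6 92 w 10.9
  >> z 119.8 xy [568.1  33.7] yaw -6.2 F [-0.8 -0.3 -5.9] T [ 0.02 -0.03  0.  ] j6 92 w 10.9
  >> z 118.9 xy [568.   33.6] yaw -6.2 F [-0.  -0.  -5.5] T [-0.01  0.    0.02] j6 92 w 11.2
  >> z 118.1 xy [568.   33.6] yaw -6.2 F [-0.1 -0.4 -6.2] T [-0.02  0.07 -0.02] j6 92 w 10.9
  >> z 117.3 xy [568.   33.6] yaw -6.2 F [ 0.2  0.2 -6.3] T [0.01 0.01 0.03] j6 92 w 11.0
```

```bash
K="python3 chk.py -3 6"
python3 -m crank '[[[0,0,0],[0,0,0.02],1],[[0,0,0],[0,0,0],1]]'>/dev/null; $K && 
python3 -m crank '[[[0,0,0],[0,0,0.015],1],[[0,0,0],[0,0,0],1]]'>/dev/null; $K && 
python3 -m crank '[[[0,0,0],[0,0,0.015],1],[[0,0,0],[0,0,0],1]]'>/dev/null; $K && 
python3 -m crank '[[[0,0,0],[0,0,0.015],1],[[0,0,0],[0,0,0],1]]'>/dev/null; $K
```

```text
>> z 116.8 xy [568.2  33.7] yaw -6.2 F [ 0.3  0.  -3.8] T [-0.    0.17 -0.03] j6 92 w 10.7
  >> z 116.7 xy [568.3  33.7] yaw -6.2 F [-1.8  0.7  3.4] T [ 0.12  0.43 -0.02] j6 92 w 11.0
  >> z 116.7 xy [568.3  33.7] yaw -6.2 F [-1.8  0.7  3.4] T [ 0.12  0.43 -0.02] j6 92 w 11.0
  >> z 116.7 xy [568.3  33.7] yaw -6.2 F [-1.8  0.7  3.4] T [ 0.12  0.43 -0.02] j6 92 w 11.0
```

```bash
python3 -m crank '[[[0,0,0],[0,0,-0.01],1],[[0,0,0],[0,0,0],0.6],[[0,0,0],[0,0,0],0.4],[[0,0,0],[0,0,0],0.2],[[0,0,0],[0,0,0],0],[[0,0,0],[0,0,0],0],[[0,0,0],[0,0,0],0],[[0,0,0],[0,0,0],0]]'
python3 -m crank '[[[0,0,0],[0,0,-0.1],0],[[0,0,0],[0,0,-0.2],0],[[0,0,0],[0,0,-0.4],0],[[0,0,0],[0,0,-0.6],0],[[0,0,0],[0,0,-0.6],0],[[0,0,0],[0,0,-0.5],0],[[0,0,0],[0,0,-0.3],0],[[0,0,0],[0,0,0],0]]'
python3 - <<'E'
from h import *
a,_=shot('scene','s5')
cv2.imwrite('pics/c5.png',cv2.resize(a[80:250,260:440],None,fx=3.3,fy=3.3,interpolation=3)[:,:,::-1])
P,_=pts('s5');Q=P.reshape(-1,3)
C=np.load('s5.npz')['im'].reshape(-1,3).astype(int)
n=np.hypot(*(Q[:,:2]-[567,33]).T)
q=Q[(n<36)&(abs(Q[:,2]-84)<2.5)];print('die',len(q),cv2.minEnclosingCircle(q[:,:2].astype(np.float32)),q[:,2].mean())
c=np.linalg.lstsq(np.c_[q[:,:2]-[567,33],np.ones(len(q))],q[:,2],rcond=None)[0];print('slope',c)
q=Q[(n<25)&(Q[:,2]>130)&(Q[:,2]<146)];print('bar',cv2.minAreaRect(q[:,:2].astype(np.float32)),np.median(q[:,2]))
q=Q[(n<100)&(Q[:,2]>72)&(Q[:,2]<77)&(C.min(1)>120)];print('plate',cv2.minEnclosingCircle(q[:,:2].astype(np.float32)))
E
```

```text
clock: 21.65
position: [568.1, 33.6, 116.5]
orientation: [[0.994, -0.108, -0.0], [-0.108, -0.994, 0.0], [-0.0, -0.0, -1.0]]
force: [0.9, -0.3, 0.1]
gripper_width: 42.6
finger_force: 0.0
clock: 22.32
position: [568.9, 33.6, 227.6]
orientation: [[0.994, -0.108, 0.004], [-0.108, -0.994, -0.0], [0.004, -0.0, -1.0]]
force: [-0.0, -0.7, 0.8]
gripper_width: 42.6
finger_force: 0.0
die 264 ((568.0435180664062, 35.316829681396484), 29.335111618041992) 83.52758608832157
slope [2.13934141e-03 4.15900112e-03 8.35116099e+01]
bar ((567.791015625, 35.735008239746094), (13.324004173278809, 48.92450714111328), 83.22769165039062) 142.0753630496365
plate ((566.7307739257812, 34.37395095825195), 87.88516235351562)
```

View pics/c5.png

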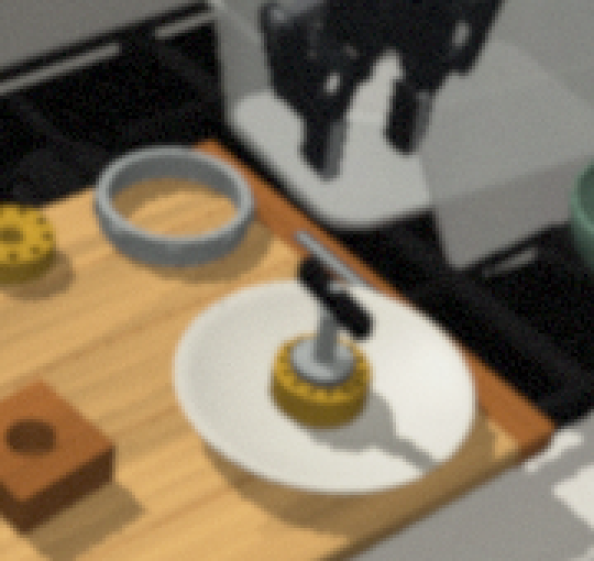

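The die sits flat (slope under 0.5%) and within about 2 mm of the plate centre. The extractor is home in it, upright at crop (325,340), and the gripper is clear.

```bash
python3 -c "
from bench import finish_job; print(finish_job())"
```

```text
the job is handed in; nothing more can be done
None
```

The job is handed in: the die came straight up out of the head and now stands flat within about 2 mm of the plate's centre, with the extractor still in it. The gripper is clear, the nut and spare die are untouched, and it took about 22 s.

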